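Walk a casting mould round to the rail

TASK

The big plaster casting mould with two black straps stands askew on the bench: it is too wide to grip and too heavy to lift, so walk it round with the fingertips, pushing one corner and then another, until one of its long sides stands flat against the front of the steel rail, with the whole mould in front of the rail. Bring it square to the rail before it gets there and close up gently, for a corner that knocks on the steel chips the plaster. Keep the mould down on the bench all the way, and leave the small mould, the jug, the pitcher, the jar, the brush and the paddle where they are.

Things in the scene. Friction and masses are not known exactly. Their poses are not given: they have to be found in the camera images.
- mould: pale plaster mould with two black straps, 160 long x 104 deep x 60 high, flat upright sides, a pouring hole 46 across and 20 deep in its top; 1.3 to 2.1 kg spread evenly over its flat underside, friction on the bench 0.45 to 0.75. Origin at the centre of its underside, y along its length, z up. Both long sides are alike. Starts 34 to 90 degrees out of square either way, centre 160 to 185 from the rail
- rail: steel-angle rail bolted to the bench beyond the mould, 660 long, 45 high, crosswise to the robot, placed and turned up to 11 degrees differently each time. Origin at the middle of the foot of its upright front face, y along the rail, x square to that face and away from the robot: the face is the plane x = 0 of this frame; a mould flat against it has its centre at x = -52 mm
- small_mould: a smaller closed plaster mould, 120 long x 104 deep x 60 high, one black strap, already standing flat against the rail near one of its ends (bystander); origin at the centre of its underside
- jug: white plastic pouring jug, 96 across the rim, 125 high, handle on one side, standing by the rail near its other end (bystander); origin at the centre of its underside
- pitcher: little grey clay pitcher with a loop handle over the top, 58 across, 130 high in all, standing on a round plaster bat 120 across and 18 thick (bystander); origin at the centre of its underside
- oxide_jar: amber glass jar with a steel lid, 60 across, 85 high (bystander); origin at the centre of its underside
- brush: brush with an orange handle, 200 long, lying on the bench (bystander); origin under its middle, x along it
- paddle: wooden paddle about 190 long, 26 wide and 10 thick, lying on the bench (bystander); origin on the bench under its handle, x along it
Mind the look-alikes: they are no part of the job. What is shaped like the mould but blue or pink is not meant.

How it is judged:
By the outcome, as a careful person would: the job done as asked, in the order asked, and still so for the second after the job is handed in, with the robot touching nothing.
It also fails if it takes over 69 s, if anything falls off the work surface, if the arm or the gripper's body presses on something with over 40 N, if the wrist force passes 120 N, or if a joint passes its speed limit or range.

ROBOT

A 6-joint arm with a two-finger parallel gripper is mounted at the origin on the work surface. World frame = base frame: x ahead of the robot, y to its left, z up, the work surface at z = 0. Lengths are in m, angles in degrees, forces in N, time in s.
With the tool pointing down it reaches from about 0.375 to 0.75 m from the base axis. Payload 9 kg.
Tool frame: the origin (TCP) lies where the fingers leave the gripper's body, on its centre line; the fingertips stand 73 mm ahead of it and the grasp point (between the pads) lies 54 mm ahead of it (robot.tip_reach is the distance from the TCP to the fingertips, in m); z points along the fingers, y is the direction in which the jaws open and shut (so a half turn about z gives the same grasp; the last joint's range is limited). The gripper opens to 85 mm and grips with 20 to 120 N. Pads are 22 mm wide; open, the fingers measure 114 mm over their backs; the gripper's body (76 mm by 85 mm) begins 54 mm behind the grasp point. The pads swing forward as they close: fully open they stand 13 mm farther back than shut.
Start: joints at [60.522, 5.964, 5.575, 89.605, 0, 77.527], TCP at [0.175, 0.574, 0.304] pointing down, gripper open.
Joint ranges: [-171.21, 171.21], [-48.23, 106.86], [-62.78, 66.21], [-105.2, 120.99], [-86.42, 89.51], [-180, 180]. Speed limits (degrees/s): [127.2, 127.2, 147.25, 180, 180, 180].

INTERFACE

Orientations are given as [roll, pitch, yaw] about the fixed x, y, z axes, in that order (R = Rz(yaw) Ry(pitch) Rx(roll)).
In Python, from plant import robot gives the robot as it stands. Calls block until the motion is done:
- robot.move_pose(position, orientation): joint-space move of the TCP to a pose.
- robot.line_to(position, vel=0.15, rotation=None, guard=None): straight line of the TCP; rotation=None keeps the orientation; vel is the mean speed in m/s. With guard (N) it stops when the force on the tool has changed by that much, and returns True; else False.
- robot.goto_joints(angles): joint-space move.
- robot.set_gripper(opening): finger opening in m; the grip force is fixed at half the most; returns when the fingers have stopped.
- robot.pause(seconds).
- robot.ik(position, orientation): joint angles nearest the present ones, or None.
- robot.observe(): the state.
- robot.grab_frame(name): name is "scene" or "top" or "wrist"; returns the picture (400x640x3 uint8, blue, green, red); there is no depth.
- robot.get_calibration(name): a dict with "vertical_fov" (degrees; the focal length in pixels is half the picture's height over the tangent of half this angle, whatever the lens; pixels are square), "cx", "cy" (the principal point, pixels), "rvec" (rotation vector, rad) and "tvec" (3), from world to camera coordinates, as OpenCV has them. Camera axes: x right, y down, z forward; pixel columns grow to the right and rows downward; lengths in m; the calibration is good to about 2 mm. A picture is of the moment at which its call begins: read the wrist's pose just before it. get_calibration takes no time and is no camera call; for the wrist camera it gives the pose at the moment of the call.
A pose or a line that the arm cannot do raises robot.IKError and nothing moves.
- robot.job_done(): hands the job in, once; it reports no verdict.
The state is a dict: "time": time; "q": joint angles; "qvel": joint speeds; "joint_torque": joint torques, N m; "tool_pos": TCP position; "tcp_rot": TCP orientation; "ft_force": force on the tool from outside, world axes, zero at the start; "torque": the same for the moment, N m; "gripper_width": finger opening in m.
Only numpy, scipy, OpenCV 4.12 (cv2) and the standard library are available. Lean on these libraries where they do the work, as an engineer would, in place of code of your own. Each camera call takes 0.05 s, during which the arm holds its last target.

## Working session

There is one attempt and no reset: what is moved stays moved. The work goes in short steps, each a Python script; the robot and the scene stay as the last script left them, time stands still between calls to the robot, and variables do not carry over. Pictures are saved under pics/ and viewed, and the job is handed in when it is done.

```bash
ls; mkdir -p pics
python3 - <<'E'
from plant import robot
import cv2
for n in ("scene","top","wrist"):
    c=robot.get_calibration(n); print(n,c)
    cv2.imwrite(f"pics/{n}0.png",robot.grab_frame(n))
s=robot.observe(); print(s)
E
```

```text
pics
scene {'vertical_fov': 46.08727128965984, 'cx': 313.18356147659904, 'cy': 205.38734098650255, 'rvec': array([ 0.94700903,  2.48986995, -1.08305059]), 'tvec': array([ 0.32789937, -0.1764698 ,  1.82084462])}
top {'vertical_fov': 45.015679146373884, 'cx': 314.4275670510155, 'cy': 202.3397372878316, 'rvec': array([ 2.11339256, -2.12740531,  0.21792917]), 'tvec': array([0.02123787, 0.44634305, 1.38463258])}
wrist {'vertical_fov': 63.238716420988126, 'cx': 318.2502959790218, 'cy': 202.66844299940414, 'rvec': array([-2.30577555, -1.70594227, -0.2738869 ]), 'tvec': array([-0.59874217, -0.03982863,  0.38099927])}
{'time': 0.15, 'q': array([ 6.05201114e+01,  5.99210339e+00,  5.53841782e+00,  8.96032080e+01,
       -7.51348446e-04,  7.75268205e+01]), 'qvel': array([ 0.14114931, -0.06373552,  0.09474411, -0.0187746 ,  0.03056045,
        0.01139212]), 'joint_torque': array([ 2.79084546e-03, -5.57358921e+01,  5.04004920e+01,  1.26193307e-02,
       -3.69984164e-04, -2.83335032e-05]), 'tool_pos': array([0.17539887, 0.57361582, 0.30329796]), 'tcp_rot': array([-1.79944287e+02, -1.15544013e-02,  1.62993286e+02]), 'ft_force': array([ 0.6793413 , -0.32501393,  0.22745277]), 'torque': array([ 0.01104134, -0.0060317 , -0.00181105]), 'gripper_width': 0.08497752566579186}
```

View pics/top0.png

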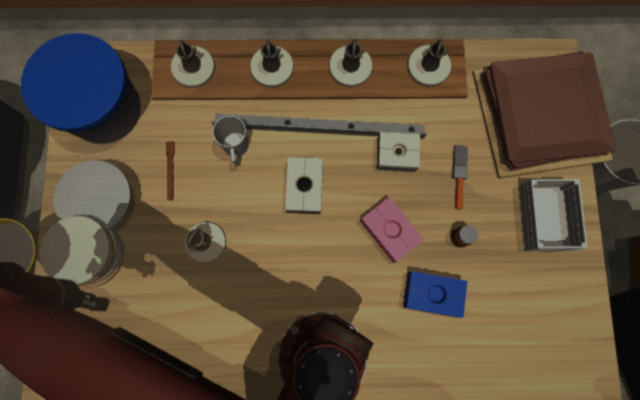

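View pics/scene0.png

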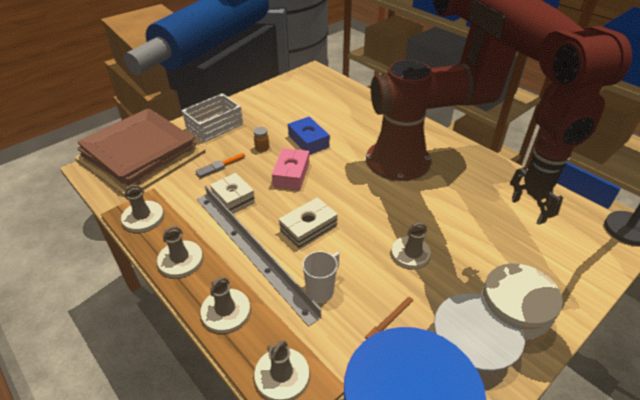

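The top view shows the plaster mould near (304,185), almost end-on to the rail. The rail runs from (215,120) to (425,132). The small mould is at (399,152), the jug at (230,135), the pitcher at (205,240), and the pink look-alike at (391,229). Next I'll measure these.

```bash
cat > h.py <<'E'
from plant import robot
import cv2, numpy as np
from scipy.spatial.transform import Rotation as Ro
def cam(n):
    c=robot.get_calibration(n); R=cv2.Rodrigues(np.array(c["rvec"]))[0]; t=np.array(c["tvec"])
    f=200/np.tan(np.radians(c["vertical_fov"]/2)); return R,t,f,c["cx"],c["cy"]
def ray(C,px,z):
    R,t,f,cx,cy=C; px=np.atleast_2d(np.array(px,float))
    d=np.c_[(px[:,0]-cx)/f,(px[:,1]-cy)/f,np.ones(len(px))]@R
    o=-R.T@t; return (o+d*((z-o[2])/d[:,2])[:,None])[:,:2]
def proj(C,P):
    R,t,f,cx,cy=C; q=np.atleast_2d(P)@R.T+t; return np.c_[q[:,0]/q[:,2]*f+cx,q[:,1]/q[:,2]*f+cy]
E
python3 - <<'E'
from h import *
C=cam("top"); im=cv2.imread("pics/top0.png")
print("cam",-C[0].T@C[1])
cv2.imwrite("pics/topcrop.png",cv2.resize(im[100:260,180:380],None,fx=4,fy=4,interpolation=cv2.INTER_NEAREST)[:600])
cv2.imwrite("pics/topcrop2.png",cv2.resize(im[100:250,280:480],None,fx=4,fy=4,interpolation=cv2.INTER_NEAREST))
for x,y in [(304,170),(295,200),(260,124),(304,126),(399,140),(304,220)]: print(x,y,im[y,x])
E
```

```text
cam [0.16548529 0.02903703 1.44521694]
304 170 [121 142 140]
295 200 [133 154 151]
260 124 [79 84 85]
304 126 [84 89 92]
399 140 [132 154 150]
304 220 [ 70 108 134]
```

View pics/topcrop.png

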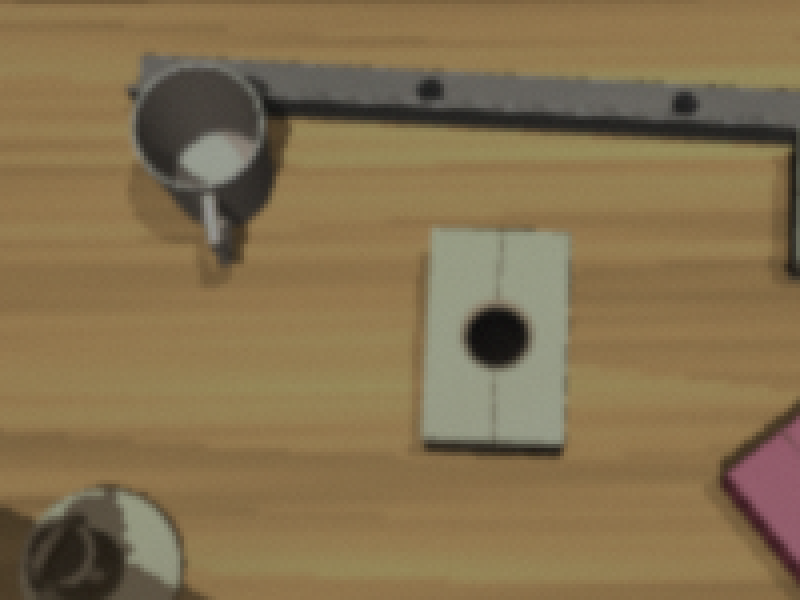

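View pics/topcrop2.png

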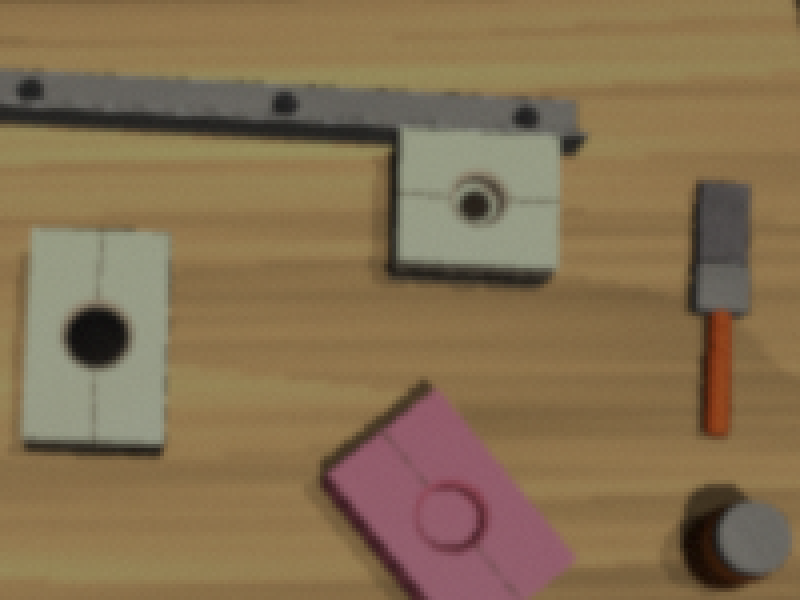

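```bash
cat >> h.py <<'E'
def mould(C,im,lo=(0,0),hi=(640,400),near=None):
    """mould top quad: whitish blobs; returns list of (center, yaw of long axis, dims)"""
    h=cv2.cvtColor(im,cv2.COLOR_BGR2HSV)
    m=((h[...,1]<60)&(h[...,2]>105)).astype(np.uint8)*255
    out=[]
    for c in cv2.findContours(m,cv2.RETR_EXTERNAL,cv2.CHAIN_APPROX_NONE)[0]:
        if cv2.contourArea(c)<400: continue
        w=ray(C,c[:,0,:],0.06)
        (cx,cy),(a,b),th=cv2.minAreaRect((w*1000).astype(np.float32))
        if a<b: a,b=b,a; th+=90
        out.append((cx/1000,cy/1000,a,b,(th+90)%180-90,c))
    return out
E
python3 - <<'E'
from h import *
C=cam("top"); im=cv2.imread("pics/top0.png")
for o in mould(C,im): print(np.round(o[:5],4), o[5][:,0].mean(0), cv2.contourArea(o[5]))
g=cv2.GaussianBlur(cv2.cvtColor(im,cv2.COLOR_BGR2GRAY).astype(float),(1,1),0)
top=[];bot=[]
for u in range(255,372):
    col=g[:,u]; r0=int(124+(u-255)*0.062)
    d=np.diff(col[r0-6:r0+14]);
    def sub(d,i,s):
        i0=max(i-1,0);w=np.clip(s*d[i0:i+2],0,None);return (np.arange(i0,i0+len(w))*w).sum()/w.sum()
    k=np.argmax(d); bot.append((u,r0-6+sub(d,k,1)+.5))
    k2=np.argmin(d[:k]); top.append((u,r0-6+sub(d,k2,-1)+.5))
for n,p,z in (("top",top,.045),("bot",bot,0)):
    w=ray(C,p,z).astype(np.float32)
    vx,vy,x0,y0=cv2.fitLine(w,cv2.DIST_HUBER,0,1e-3,1e-3).ravel()
    res=(w-[x0,y0])@[-vy,vx]
    print(n,"dir deg",np.degrees(np.arctan2(vy,vx)),"x at y=0",x0-y0*vx/vy,"pt",x0,y0,"std",res.std())
print("ends", ray(C,[(213,122),(425.7,137)],0))
print("pitcher bat",ray(C,[(205,242)],.018),"jug",ray(C,[(230,130)],.125),"jughandle",ray(C,[(235,165)],.03))
print("pink",ray(C,[(361,218.5),(386,197),(423,240)],.06))
E
```

```text
[ 4.072000e-01 -6.955000e-01  2.054504e+02  1.427217e+02 -4.550000e-02] [558.7510917  213.54148472] 3259.5
[  0.4015   0.6971 357.0988 216.6859 -20.4919] [ 85.94402036 221.54707379] 5136.5
[ 5.012000e-01  4.940000e-02  1.600263e+02  1.034072e+02 -2.564300e+00] [303.76023392 183.66081871] 1757.5
[  0.6075  -0.2374 117.8061 112.1959  87.1424] [399.46527778 148.59027778] 1301.0
[  0.8737   0.1483 128.4636 118.9367 -84.2809] [270.61585366  66.79268293] 722.0
[ 8.732000e-01 -9.550000e-02  1.296100e+02  1.176213e+02  7.518210e+01] [348.59638554  66.31325301] 738.0
[  0.8733   0.3926 129.2136 119.8015 -68.9648] [192.22292994  67.08917197] 693.5
[  0.8755  -0.34   130.0913 120.3018  59.2331] [427.57228916  65.34337349] 713.0
top dir deg 86.30695 x at y=0 0.6771376 pt 0.6797352 0.040243875 std 0.0027916774
bot dir deg 86.36803 x at y=0 0.6783718 pt 0.6796955 0.020854162 std 0.00038746567
ends [[ 0.71579431  0.33610211]
 [ 0.66277628 -0.33340815]]
pitcher bat [[0.33383275 0.34317354]] jug [[0.64370303 0.25994217]] jughandle [[0.5663393  0.25837083]]
pink [[ 0.39455387 -0.11674627]
 [ 0.45805301 -0.19188075]
 [ 0.33058715 -0.29414973]]
```

Run:
```python
from h import *
im=cv2.imread("pics/scene0.png")
cv2.imwrite("pics/sc.png",cv2.resize(im[170:290,190:350],None,fx=5,fy=5,interpolation=cv2.INTER_CUBIC))
print(robot.tip_reach)
c=np.array([.5012,.0494]); yaw=-2.56; rail=86.35
cor=c+.06*np.array([np.cos(np.radians(yaw)),np.sin(np.radians(yaw))])
for a in np.linspace(0,rail-yaw,7):
    th=np.radians(yaw+a); u=np.array([np.cos(th),np.sin(th)]); n=np.array([-u[1],u[0]])
    p=cor-.06*u -.02*u+.064*n
    q=robot.ik([*p,.085],[180,0,yaw+a+90]); print(np.round(a),p.round(3),(cor-.06*u).round(3), None if q is None else np.round(q))
```

```text
0.0726
0.0 [0.484 0.114] [0.501 0.049] [ -2.  -7. -31.  67.   0.  91.]
15.0 [0.469 0.092] [0.503 0.034] [ -5. -11. -34.  67.   0.  73.]
30.0 [0.461 0.067] [0.508 0.019] [ -8. -13. -36.  67.   0.  55.]
44.0 [0.459 0.041] [0.516 0.007] [-11. -14. -37.  68.   0.  37.]
59.0 [0.464 0.015] [ 0.528 -0.003] [-14. -14. -36.  67.   0.  19.]
74.0 [ 0.475 -0.009] [ 0.542 -0.01 ] [-17. -12. -34.  67.   0.   2.]
89.0 [ 0.492 -0.029] [ 0.557 -0.013] [-19.  -8. -31.  67.   0. -15.]
```

View pics/sc.png

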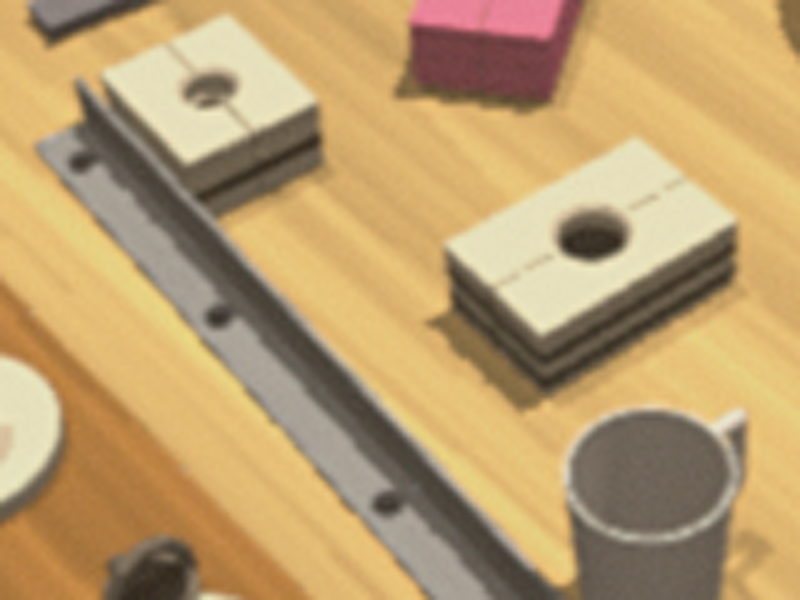

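The mould is at (0.501, 0.049) with its long axis at -2.6°, and it measures 160 x 103 mm, which matches the given size. The rail line runs at 86.35° and x = 0.678 + 0.064y, so the mould is 180 mm off it, also as given. The straps run horizontally round the sides.

My plan is to push with both open fingertips on the left long side and swing the mould counter-clockwise about a point near its far end. I'll start by making contact and turning it 15°.

```bash
cat >> h.py <<'E'
Z=0.085
def U(d): return np.array([np.cos(np.radians(d)),np.sin(np.radians(d))])
def N(d): return U(d+90)
def st(): 
    s=robot.observe(); print("t",round(s["time"],2),"pos",s["tool_pos"].round(4),"yaw",s["tcp_rot"].round(2),"F",s["ft_force"].round(1),"T",s["torque"].round(2)); return s
def snap(name,cam_="top"):
    im=robot.grab_frame(cam_); cv2.imwrite(f"pics/{name}.png",im); return im
E
python3 - <<'E'
from h import *
c=np.array([.5012,.0494]); yaw=-2.56
p=c-.02*U(yaw)+.063*N(yaw)
a=p+.035*N(yaw)
R=[180,0,yaw+90]
robot.move_pose([*a,.22],R)
robot.line_to([*a,Z],vel=.15); st()
print(robot.line_to([*(p+.012*N(yaw)),Z],vel=.06))
b=robot.line_to([*(p-.010*N(yaw)),Z],vel=.02,guard=5); print(b); st()
im=snap("top1"); snap("scene1","scene")
for o in mould(cam("top"),im): print(np.round(o[:5],4))
E
```

```text
t 3.12 pos [0.4862 0.1483 0.086 ] yaw [ 1.7992e+02 -1.0000e-02  8.7450e+01] F [0.2 0.2 0.6] T [0.06 0.01 0.03]
False
True
t 4.37 pos [0.4836 0.1119 0.0846] yaw [-1.7995e+02 -5.0000e-02  8.7440e+01] F [ 0.1  0.1 -0.2] T [0.02 0.03 0.02]
[  0.3222   0.3283 113.7778  94.9307 -51.0065]
[ 4.059000e-01 -6.952000e-01  2.082740e+02  1.433165e+02 -1.110000e-02]
[  0.3961   0.6654 358.8132 218.4173   4.2923]
[ 4.994000e-01  2.690000e-02  1.578372e+02  6.241030e+01 -5.909000e-01]
[6.354000e-01 7.600000e-03 6.325465e+02 1.338010e+02 8.609060e+01]
[  0.8736   0.1483 128.4636 119.2564 -84.2809]
[ 8.728000e-01 -9.500000e-02  1.289285e+02  1.195562e+02  7.448110e+01]
[  0.8728   0.3924 129.2136 120.9154 -68.9648]
[  0.875   -0.3397 130.0913 121.4584  59.2331]
[  0.9863   0.5654 306.8189  37.5303 -88.8401]
[ 9.935000e-01 -1.756000e-01  4.017154e+02  4.159870e+01  8.979390e+01]
[  0.9518  -0.9093 215.7919 193.9404  36.1461]
```

View pics/top1.png

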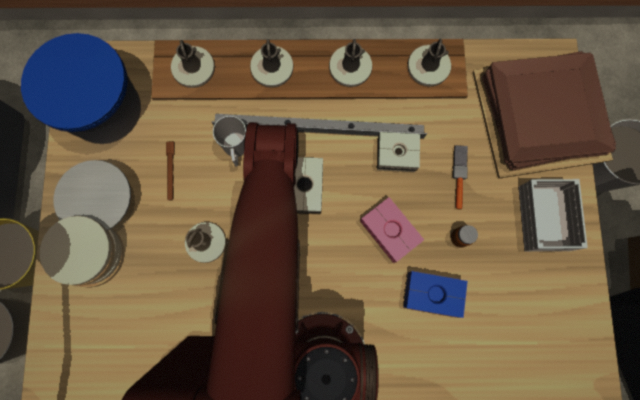

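View pics/scene1.png

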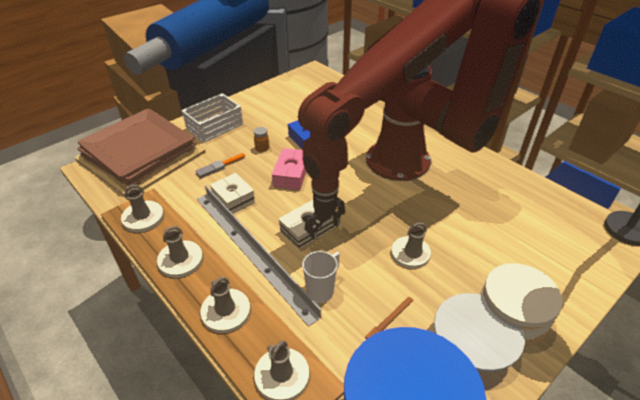

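In contact: both fingertips rest on the left long side, and the mould's right edge (323,158)-(321,213) hasn't moved. Now I'll swing it 35°.

```bash
cat >> h.py <<'E'
def swing(c,yaw,total,D=.06,s=-.02,off=.0615,vel=.035,step=5,a0=0,fmax=35):
    cor=c+D*U(yaw); n=int(np.ceil((total-a0)/step))
    for a in np.linspace(a0,total,n+1)[1:]:
        th=yaw+a
        p=cor-(D-s)*U(th)+off*N(th)
        y=(th+90+180)%360-180
        robot.line_to([*p,Z],vel=vel,rotation=[180,0,y])
        f=np.linalg.norm(robot.observe()["ft_force"])
        if f>fmax: print("force",f,"at",a); return
    return cor-D*U(th)
E
python3 - <<'E'
from h import *
print(swing(np.array([.5012,.0494]),-2.56,35)); st()
snap("top2");snap("scene2","scene"); snap("w2","wrist")
E
```

```text
[0.5105029 0.0145351]
t 7.28 pos [0.4607 0.0557 0.0851] yaw [-1.8000e+02  1.0000e-02  1.2235e+02] F [-4.   3.2 -1. ] T [0.49 0.73 0.19]
```

View pics/top2.png

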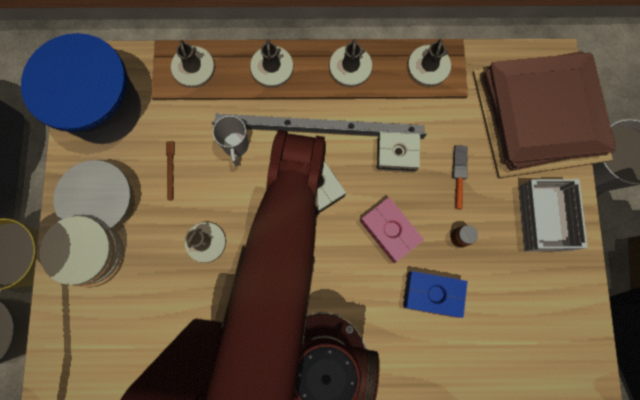

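View pics/scene2.png

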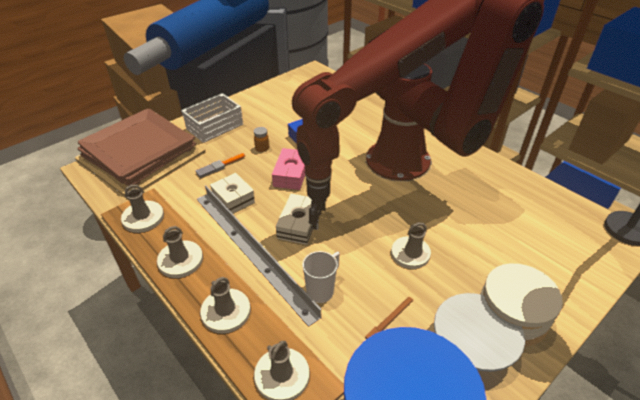

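View pics/w2.png

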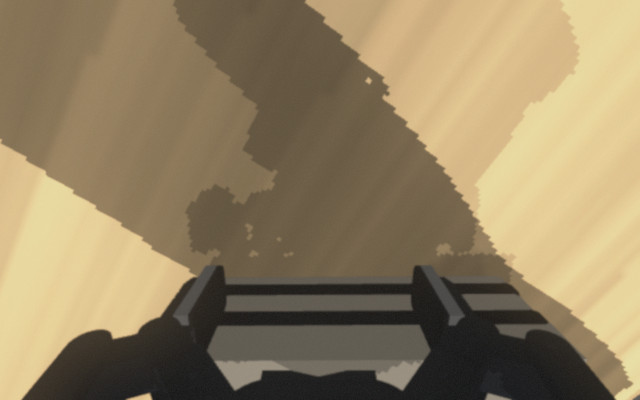

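The wrist view shows both fingertips (columns 205 and 430) flush on the long side, with the straps parallel to the jaws. It sits as planned, so I'll continue to square.

Run:
```python
from h import *
c=swing(np.array([.5012,.0494]),-2.56,86.35+2.56,a0=35)
print(c); s=st()
th=86.35
x,y=s["tool_pos"][:2]
snap("w3","wrist"); snap("top3a")
# back off, rise to see
b=s["tool_pos"][:2]+.03*N(th)
robot.line_to([*b,Z],vel=.1)
snap("top3"); snap("scene3","scene"); snap("w3b","wrist"); st()
```

```text
[ 0.55732043 -0.01315823]
t 11.82 pos [ 0.4945 -0.0299  0.085 ] yaw [-1.7990e+02 -4.0000e-02  1.7629e+02] F [-5.5 -2.1  0. ] T [-0.28  0.99  0.2 ]
t 12.53 pos [ 0.4654 -0.0283  0.0853] yaw [-1.7998e+02  6.0000e-02  1.7634e+02] F [ 0.3 -0.  -0.3] T [ 0.02 -0.02  0.03]
```

View pics/top3.png

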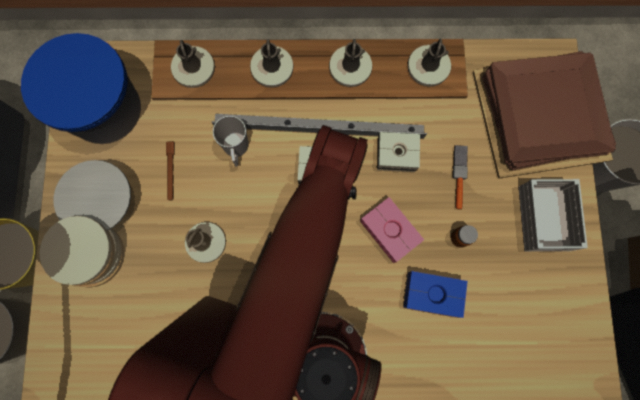

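View pics/scene3.png

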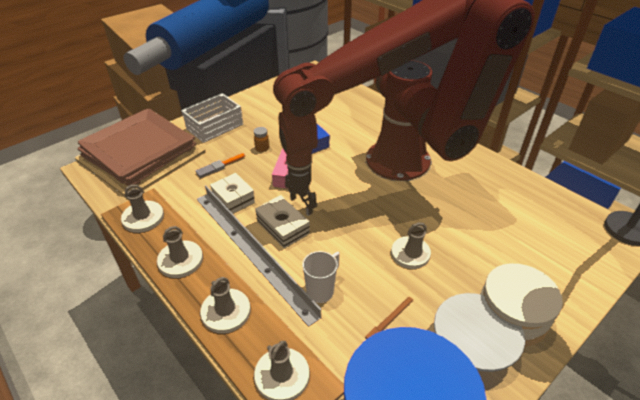

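View pics/w3b.png

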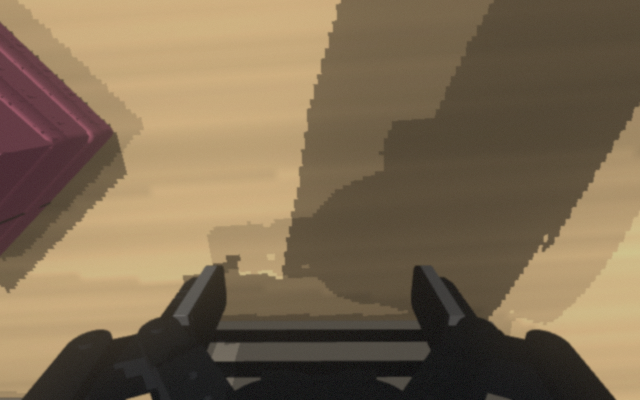

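The mould now looks parallel to the rail, with its centre near (283,215) in the scene view, but the arm hides it from above. I'll move the arm aside and measure how square it is before closing up.

```bash
cat >> h.py <<'E'
def side(im,C,e,z,horiz,cols,guess,sgn,half=5):
    """sub-pixel edge along a column range; guess(u)->row; sgn +1 dark->bright going down"""
    g=cv2.cvtColor(im,cv2.COLOR_BGR2GRAY).astype(float); P=[]
    for u in cols:
        r=int(round(guess(u))); d=sgn*np.diff(g[r-half:r+half+1,u]); k=int(np.argmax(d))
        i0=max(k-1,0); w=np.clip(d[i0:k+2],0,None)
        if w.sum()<8: continue
        P.append((u,r-half+(np.arange(i0,i0+len(w))*w).sum()/w.sum()+.5))
    w=ray(C,P,z).astype(np.float32)
    vx,vy,x0,y0=cv2.fitLine(w,cv2.DIST_HUBER,0,1e-3,1e-3).ravel()
    if vy<0: vx,vy=-vx,-vy
    res=(w-[x0,y0])@np.array([-vy,vx])
    print(e,"dir",round(float(np.degrees(np.arctan2(vy,vx))),2),"pt",x0.round(4),y0.round(4),"std",res.std().round(5),"n",len(P))
    return x0,y0,np.degrees(np.arctan2(vy,vx))
E
python3 - <<'E'
from h import *
s=robot.observe(); p=s["tool_pos"]
robot.line_to([p[0]-.01,p[1],.22],vel=.25)
robot.goto_joints([45,5.96,5.575,89.6,0,77.5]); st()
im=snap("top4"); snap("scene4","scene")
for o in mould(cam("top"),im):
    if .3<o[0]<.7 and abs(o[1])<.4: print(np.round(o[:5],4), o[5][:,0].min(0),o[5][:,0].max(0))
cv2.imwrite("pics/top4c.png",cv2.resize(im[100:230,210:430],None,fx=3.6,fy=3.6,interpolation=cv2.INTER_NEAREST))
E
```

```text
t 15.22 pos [0.3232 0.5054 0.3037] yaw [-1.7999e+02  1.0000e-02  1.4745e+02] F [-0.5 -0.2  0.5] T [-0.01 -0.    0.01]
[ 5.600000e-01 -1.390000e-02  1.593648e+02  1.045589e+02  8.665270e+01] [298 146] [352 182]
[6.346000e-01 7.500000e-03 6.325717e+02 1.333468e+02 8.629590e+01] [214 114] [423 167]
```

View pics/top4c.png

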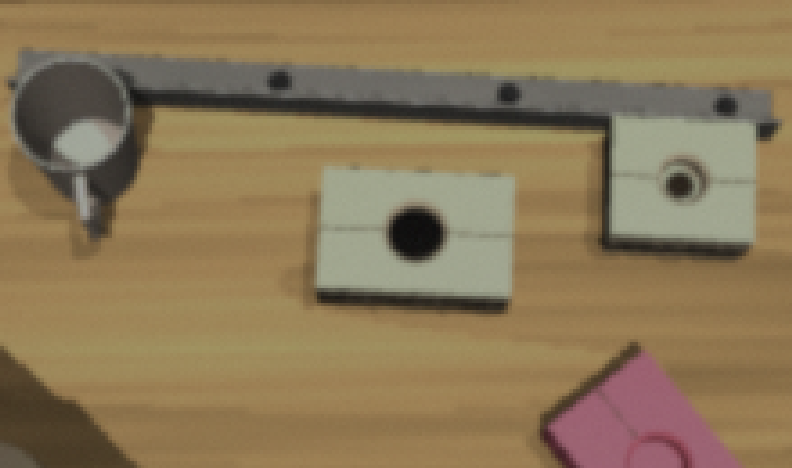

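Run:
```python
from h import *
C=cam("top"); im=cv2.imread("pics/top4.png")
sl=0.06
a=side(im,C,"near top",.06,1,range(301,350),lambda u:181+(u-300)*sl,-1,4)
b=side(im,C,"far top",.06,1,range(302,350),lambda u:146.5+(u-300)*sl,1,4)
d=side(im,C,"near bottom",.0,1,range(301,350),lambda u:184+(u-300)*sl,1,4)
r=side(im,C,"rail foot",.0,1,range(250,376),lambda u:127+(u-250)*sl,1,4)
m=side(im,C,"small near top",.06,1,range(381,418),lambda u:167+(u-381)*.05,-1,4)
m=side(im,C,"small near bot",.0,1,range(381,416),lambda u:169+(u-381)*.05,1,4)
for q in (a,b,d): 
    n=-N(r[2]); print((np.array(q[:2])-r[:2])@n)
```

```text
near top dir 86.54 pt 0.5065 -0.0239 std 0.00057 n 49
far top dir 86.03 pt 0.6118 -0.0139 std 0.00107 n 48
near bottom dir 86.56 pt 0.5089 -0.0094 std 0.00052 n 49
rail foot dir 86.41 pt 0.6787 0.0042 std 0.00042 n 126
small near top dir 86.91 pt 0.5515 -0.2441 std 0.00055 n 37
small near bot dir 86.45 pt 0.555 -0.2417 std 0.00057 n 35
-0.17002846
-0.06564213
-0.16860469
```

The mould's yaw is about 86.4° (near edges 86.54° and 86.56°, far edge 86.03°), and the rail's foot is at 86.41°. So it's square, with a 58–67 mm gap left. The small mould is a useful check here: its near side reads 4–7 mm too far out. I'll now push squarely from the middle, slowly over the last stretch and with a force guard.

```bash
cat >> h.py <<'E'
RY=86.38; r0=np.array([.6787,.0042]); n_=-N(RY); t_=U(RY)
def W(nx,ty): return [*(r0+nx*n_+ty*t_),Z]
def rf():
    s=robot.observe(); d=s["tool_pos"][:2]-r0
    print("t",round(s["time"],2),"n",round(d@n_,4),"t",round(d@t_,4),"yaw",round(s["tcp_rot"][2],2),"Fn",round(s["ft_force"][:2]@n_,1),"Ft",round(s["ft_force"][:2]@t_,1),"Tz",round(s["torque"][2],2)); return d@n_
E
python3 - <<'E'
from h import *
R=[180,0,RY+90]; ty=-.0255
p=W(-.215,ty); p[2]=.2
robot.move_pose(p,R)
robot.line_to(W(-.215,ty),vel=.2)
robot.line_to(W(-.190,ty),vel=.06)
print(robot.line_to(W(-.170,ty),vel=.02,guard=5)); rf()
robot.line_to(W(-.150,ty),vel=.03); rf()
robot.line_to(W(-.135,ty),vel=.03); rf()
snap("top5"); snap("scene5","scene"); snap("w5","wrist")
E
```

```text
True
t 19.14 n -0.1815 t -0.0254 yaw 176.39 Fn -0.3 Ft 0.2 Tz 0.06
t 20.36 n -0.1521 t -0.0252 yaw 176.39 Fn -11.4 Ft 0.4 Tz -0.02
t 21.01 n -0.1367 t -0.0253 yaw 176.39 Fn -7.1 Ft -0.6 Tz -0.03
```

View pics/scene5.png

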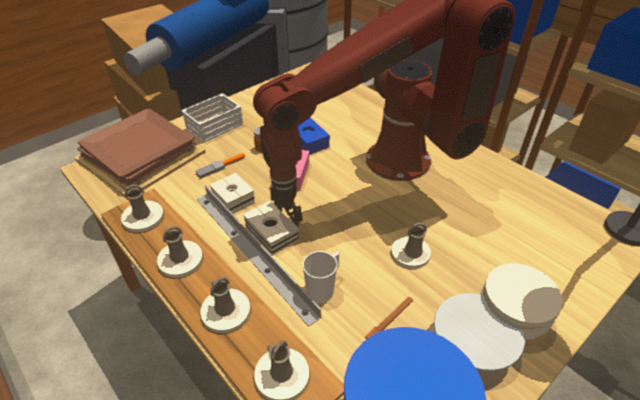

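View pics/top5.png

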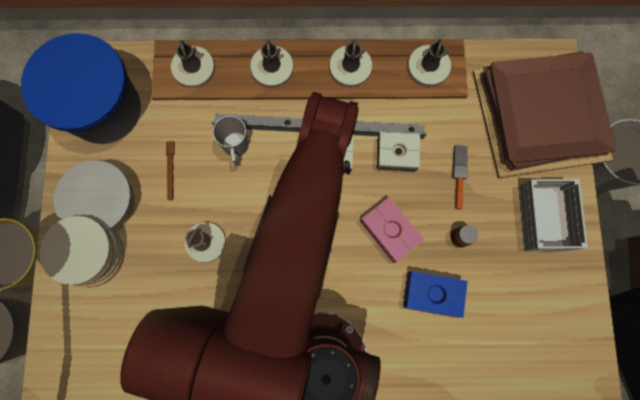

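The mould is tracking square, about 15–20 mm off the rail, and the pushing force is about 11 N. I'll finish at 6 mm/s with a guard.

Run:
```python
from h import *
ty=-.0255
for k in range(3):
    b=robot.line_to(W(-.105,ty),vel=.006,guard=9); print(b); rf()
    if b: break
snap("scene6","scene"); snap("w6","wrist"); snap("top6")
im=cv2.imread("pics/scene6.png"); cv2.imwrite("pics/s6c.png",cv2.resize(im[160:290,190:330],None,fx=5,fy=4.6,interpolation=cv2.INTER_CUBIC))
```

```text
True
t 24.28 n -0.1172 t -0.0252 yaw 176.38 Fn -0.0 Ft 1.0 Tz -0.01
```

View pics/s6c.png

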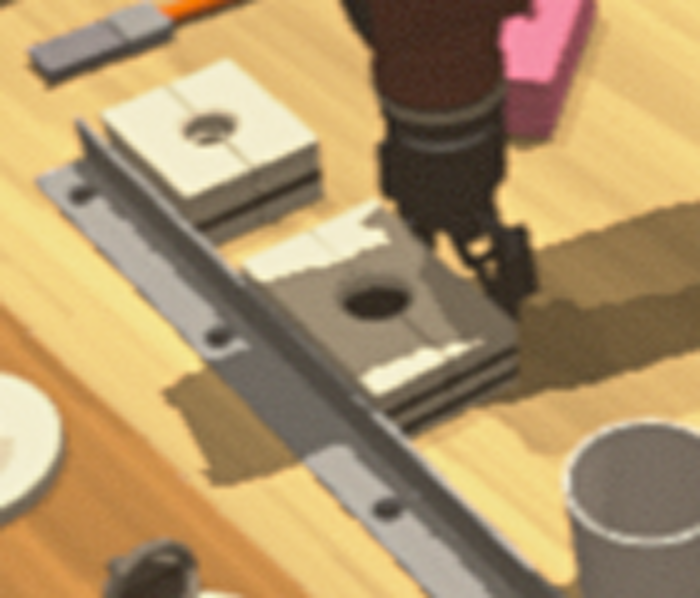

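The guard tripped at n = -0.117, and in the scene view the mould's far edge lines up with the rail like the small mould's. I'll press gently once more to check it's seated.

Run:
```python
from h import *
ty=-.0255
b=robot.line_to(W(-.108,ty),vel=.005,guard=18); print(b); n=rf()
robot.line_to(W(n-.03,ty),vel=.08)
p=W(n-.06,ty); p[2]=.22
robot.line_to(p,vel=.25)
robot.goto_joints([45,5.96,5.575,89.6,0,77.5]); st()
im=snap("top7"); s=snap("scene7","scene")
cv2.imwrite("pics/t7c.png",cv2.resize(im[100:230,210:430],None,fx=3.6,fy=3.6,interpolation=cv2.INTER_NEAREST))
cv2.imwrite("pics/s7c.png",cv2.resize(s[160:290,190:330],None,fx=5,fy=4.6,interpolation=cv2.INTER_CUBIC))
```

```text
True
t 25.27 n -0.117 t -0.025 yaw 176.38 Fn 0.4 Ft -1.0 Tz 0.0
t 28.48 pos [0.3232 0.5054 0.3036] yaw [-1.7998e+02  1.0000e-02  1.4746e+02] F [ 0.3  0.3 -0.2] T [-0.   -0.09 -0.03]
```

View pics/t7c.png

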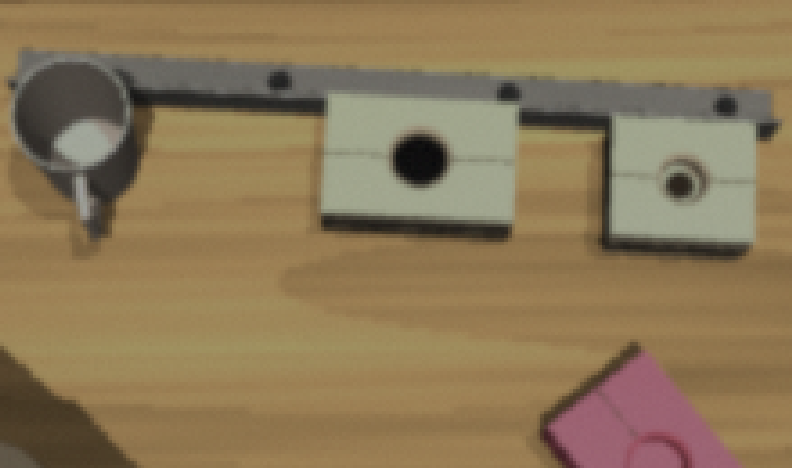

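View pics/s7c.png

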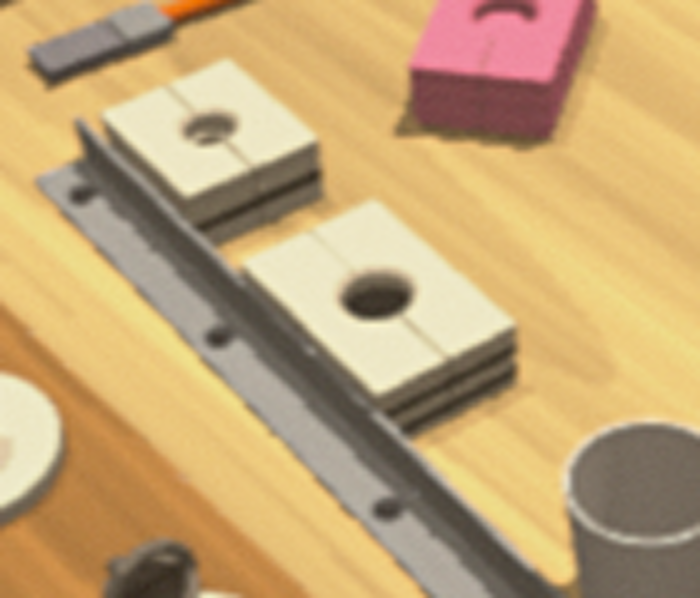

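Run:
```python
from h import *
C=cam("top"); im=cv2.imread("pics/top7.png"); sl=.06
a=side(im,C,"near top",.06,1,range(302,350),lambda u:159.7+(u-301)*sl,-1,4)
d=side(im,C,"near bottom",.0,1,range(302,349),lambda u:163+(u-301)*sl,1,4)
r=side(im,C,"rail foot L",.0,1,range(250,298),lambda u:127+(u-250)*sl,1,4)
m=side(im,C,"small near top",.06,1,range(381,418),lambda u:167+(u-381)*.05,-1,4)
b=side(im,C,"small near bot",.0,1,range(381,416),lambda u:169+(u-381)*.05,1,4)
for q in (a,d,m,b): print(round(float((np.array(q[:2])-r0)@n_),4))
for n in("top","scene"):
    A=cv2.imread(f"pics/{n}4.png").astype(int);B=cv2.imread(f"pics/{n}7.png").astype(int)
    D=(np.abs(A-B).max(2)>45).astype(np.uint8)
    k,_,st_,_=cv2.connectedComponentsWithStats(D)
    print(n,[tuple(x) for x in st_[1:] if x[4]>8])
```

```text
near top dir 86.16 pt 0.5714 -0.0194 std 0.00061 n 48
near bottom dir 86.39 pt 0.5726 -0.0287 std 0.00042 n 47
rail foot L dir 86.49 pt 0.6875 0.1457 std 0.00039 n 48
small near top dir 86.82 pt 0.5522 -0.2322 std 0.00056 n 37
small near bot dir 86.36 pt 0.5554 -0.2352 std 0.00062 n 35
-0.1056
-0.1038
-0.1113
-0.1079
top [(np.int32(300), np.int32(126), np.int32(54), np.int32(20), np.int32(640)), (np.int32(319), np.int32(137), np.int32(16), np.int32(15), np.int32(196)), (np.int32(336), np.int32(145), np.int32(16), np.int32(3), np.int32(30)), (np.int32(320), np.int32(157), np.int32(12), np.int32(5), np.int32(51)), (np.int32(297), np.int32(159), np.int32(55), np.int32(28), np.int32(1230))]
scene [(np.int32(266), np.int32(196), np.int32(44), np.int32(47), np.int32(880)), (np.int32(238), np.int32(209), np.int32(45), np.int32(47), np.int32(946))]
```

All measurements agree: the near side is 103.8–105.6 mm from the rail face (104 when flat), and its yaw is 86.2–86.4° against the rail's 86.4°. Nothing but the mould has moved. To close any sub-millimetre wedge, I'll press each half softly with shut fingers.

Run:
```python
from h import *
R=[180,0,RY+90]
robot.set_gripper(0.0)
p=W(-.15,.02); p[2]=.2
robot.move_pose(p,R)
for ty in (.02,-.07):
    robot.line_to(W(-.15,ty),vel=.2)
    robot.line_to(W(-.121,ty),vel=.05)
    print(robot.line_to(W(-.110,ty),vel=.005,guard=6)); n1=rf()
    print(robot.line_to(W(-.110,ty),vel=.005,guard=18)); n2=rf()
    robot.line_to(W(-.15,ty),vel=.1)
p=W(-.17,-.07); p[2]=.22
robot.line_to(p,vel=.25)
robot.goto_joints([45,5.96,5.575,89.6,0,77.5]); st()
im=snap("top8"); snap("scene8","scene")
C=cam("top"); sl=.06
a=side(im,C,"near top",.06,1,range(302,350),lambda u:159.7+(u-301)*sl,-1,4)
d=side(im,C,"near bottom",.0,1,range(302,349),lambda u:163+(u-301)*sl,1,4)
for q in (a,d): print(round(float((np.array(q[:2])-r0)@n_),4))
```

```text
True
t 33.52 n -0.1199 t 0.0201 yaw 176.38 Fn -0.0 Ft -0.1 Tz 0.02
True
t 34.53 n -0.1195 t 0.0204 yaw 176.39 Fn -0.4 Ft -1.3 Tz -0.01
True
t 37.17 n -0.1196 t -0.0699 yaw 176.39 Fn -0.0 Ft 0.6 Tz 0.02
True
t 38.11 n -0.1193 t -0.0695 yaw 176.37 Fn 0.0 Ft 0.1 Tz 0.01
t 41.4 pos [0.3233 0.5054 0.3037] yaw [-1.7999e+02  1.0000e-02  1.4745e+02] F [0.4 0.3 0.8] T [-0.02  0.05  0.06]
near top dir 86.13 pt 0.5713 -0.02 std 0.0006 n 48
near bottom dir 86.37 pt 0.5736 -0.0135 std 0.00041 n 47
-0.1057
-0.1037
```

View pics/top8.png

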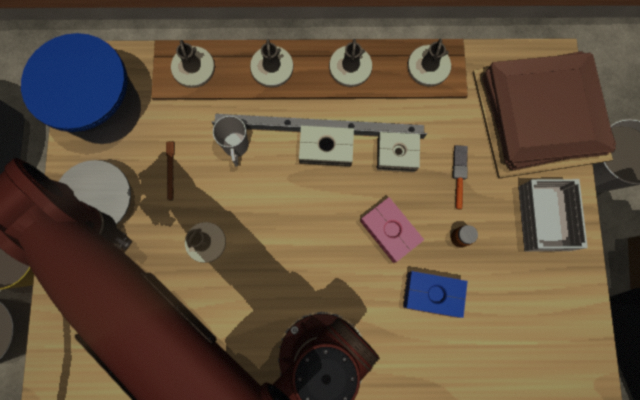

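Both ends stop the fingers at the same depth (-0.1195 and -0.1193), so the mould is flat against the rail. The picture shows it at (327,145) on the rail, with the rest of the scene unchanged. I'm handing the job in.

Run:
```python
from h import *
robot.job_done(); print(robot.observe()["time"])
```

```text
the job is handed in; nothing more can be done
the job is handed in; nothing more can be done
```

The big mould now stands with a long side flat against the front of the rail, and I handed the job in at about 41 s of the 69 s allowed.

**What I did:** I swung it 89° with both open fingertips on one long side, well short of the rail. I then backed off and measured it as square, within the picture's error. I pushed it up from the middle of that side, slowing to 6 mm/s under a force guard, and finally pressed each half lightly with the fingers shut.

**Last checks:**
- **Flat against the rail:** its near side is 103.7–105.7 mm from the rail line, where 104 mm means flat. The left and right presses stopped within 0.3 mm of each other.
- **Square:** its edges read 86.1° and 86.4° against the rail's 86.4°.
- **Forces and bystanders:** force readings between moves stayed around 11 N or less. Comparing pictures from before and after the main push to the rail, only the big mould had moved.

**What disagreed:** the same camera method put the small mould's near side at 108–111 mm from the rail, though it should read 104 mm. The camera distances are therefore only good to a few millimetres, so I relied on the finger contact to judge that the mould was seated.

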